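# Fit the second support rod into a floating shelf

## Robot

A 6-joint arm with a two-finger parallel gripper is mounted at the origin on the work surface. World frame = base frame: x ahead of the robot, y to its left, z up, the work surface at z = 0. Lengths are in m, angles in rad, forces in N, time in s.
With the tool pointing down it reaches from about 0.25 to 0.725 m from the base axis. Payload 4 kg.
Tool frame: the origin (TCP) lies between the finger pads; the fingertips stand 11 mm ahead of it and the grasp point (between the pads) lies 8 mm behind it (bot.tip_extent is the distance from the TCP to the fingertips, in m); z points along the fingers, y is the line along which they close (so a half turn about z gives the same grasp; the last joint's range is limited). The gripper opens to 85 mm and grips with 20 to 120 N. Pads are 22 mm wide; open, the fingers measure 114 mm over their backs; the gripper's body (76 mm by 85 mm) begins 54 mm behind the grasp point. The pads swing forward as they close: fully open they stand 13 mm farther back than shut.
Start: joints at [-1.235, 0.241, 0.005, 1.335, 0, 1.571], TCP at [0.165, -0.472, 0.242] pointing down, gripper open.
Joint ranges: [-2.72, 2.72], [-1.05, 1.87], [-1.09, 1.28], [-1.99, 2.15], [-1.42, 1.44], [-3.14, 3.14]. Speed limits (rad/s): [2.79, 2.79, 3.14, 3.14, 3.14, 3.14].

## Interface

Orientations are given as a unit quaternion [x, y, z, w].
In Python, from workcell import bot gives the robot as it stands. The module is installed in compiled form; this text tells all that it offers.
- The arm moves only by the tool drive_tool, never from a script. Its argument "rows" is a list of rows, each an object of numbers: "dx", "dy", "dz": the shift along the tool's x, y, z in units of 50 mm (1.0 is 50 mm); "wx", "wy", "wz": the turn, a rotation vector about the tool's x, y, z in units of 5 degrees (1.0 is 5 degrees); "hand": the finger opening in mm, from 0 to 85.4. A call has 1 to 20 rows; each row is the pose to reach, as a shift and turn from the pose commanded when the call began, along the tool's axes at that moment; what a row does not reach only later rows make up. A row lasts 1/10 s, in which the tool goes at most 50 mm and 8.59 degrees, less where a joint would pass 70% of its speed; a pose out of reach is approached as far as the arm can. A call with a gripper value outside its range is refused whole. The fingers move at their own pace and stop on an object; the grip force is fixed at half the most. Time passes only in rows, so rows that repeat a pose let the fingers close. It gives the time, the measured TCP pose, the force, the opening and the grip force at its end, in the units of the state.
- bot.get_obs(): the state, without advancing time (a new reading comes with each control period).
- bot.camera(name): name is "side" or "top"; returns the picture (420x560x3 uint8, red, green, blue); there is no depth.
- bot.get_calibration(name): a dict with "vfov" (degrees; the focal length in pixels is half the picture's height over the tangent of half this angle, whatever the lens; pixels are square), "cx", "cy" (the principal point, pixels), "k1" (the pictures are not rectified: a ray, as slopes to the right and down, at radius r is drawn at 1 + k1 r^2 times it, then the intrinsics apply), "origin" and "rotation" of the camera in the world. Camera axes: x right, y up, looking along -z (the intrinsics and any distortion apply to the point x, -y, -z); pixel columns grow to the right and rows downward; lengths in m; the calibration is good to about 2 mm. A picture is of the moment at which its call begins. get_calibration takes no time and is no camera call.
- bot.job_done(): hands the job in; it is judged then, once.
Trained networks look in the newest picture that a camera, given by its name, has taken for a name from the list of things; names that differ only in an ending like _2 or _b are one class to them, and where a whole thing is asked for, a point or a joint stands for the part that bears it (a point fixed in the world has none). Each returns a list of dicts, best first, with "score" (0 to 1); they miss things now and then, are a little off and sometimes report something else, mostly with a low value. They report only what shows in the picture. A call takes as long as a camera call.
- bot.look_for(camera, thing): "extent" ([centre column, centre row, width, height] in pixels, round what is visible of it).
- bot.outline_of(camera, thing): "region" (420x560 bool, what is visible of it) and "extent" ([centre column, centre row, width, height] in pixels, round what is visible of it).
The state is a dict: "clock": time; "joint_pos": joint angles; "joint_vel": joint speeds; "tau": joint torques, N m; "eef_pos": TCP position; "tool_rot": TCP orientation; "ft_force": force on the tool from outside, world axes, zero at the start; "ft_torque": the same for the moment, N m; "grip_width": finger opening in m; "grasp_force": force on a finger pad.
Only numpy, scipy, OpenCV 4.12 (cv2) and the standard library are available. Lean on these libraries where they do the work, as an engineer would, in place of code of your own. Each camera call takes 0.05 s, during which the arm holds its last target. There are 200 camera calls.

## Task

The short oak shelf clamped on the board still lacks its second support rod. Take the loose steel rod by its middle, start its bevelled end straight into the open bore and slide it about halfway in, let go, take it again further back, lift its drooping tail back into line, and push it by feel until it is fully home against the bottom of the bore; then let go. Ease it in without wedging it or ever knocking it against the bottom or pushing harder than about 20 N, and leave the tape measure and the screwdriver where they lie.

Things in the scene. Friction and masses are not known exactly. Their poses are not given: they have to be found in the camera images.
- rod: Loose round steel rod, 14 mm across, 280 mm long, about 330 g, lying level on the cradle, its axis 40 mm above the counter. Origin: middle of its axis. Its y axis runs along it from tip to tail. The tip (-y) is bevelled over its last 5 mm, down to 9 mm across; a red band 12 mm wide marks the tail.
- rod_tip (a point): Centre of the rod's bevelled end face, on its axis, 140 mm from the middle.
- rod_tail (a point): Centre of the rod's tail end face (red band), on its axis, 140 mm from the middle on the other side.
- shelf: Oak shelf 360 x 280 x 50 mm held flat (underside 40, top 90 mm up) on a board fixed to the counter; toggle clamps up to 120 mm high at its two ends, well clear of the bores. Origin: on the counter below its middle; y points level out of its back edge (140 mm off), where two bores open 65 mm up: at x = -90 mm one with its rod already home and 100 mm standing out, at x = +90 mm the open one.
- bore_mouth (a point): Centre of the open bore's mouth in the back edge; axes as the shelf's: y points straight out along the bore. Bore level, 15.5 mm across (1.5 mm play). Let go part-way in, the rod droops by that play (0.02 to 0.03 rad at 80 mm deep) and jams if pushed on unlifted. Drilled by hand, anywhere from 150 to 185 mm deep (not as deep as its neighbour, or deeper): its hard flat bottom must be felt.
- bore_bush (a point): Point on the axis of the open bore, 105 mm in from the mouth, hidden inside the shelf. From here inwards a sprung nylon bush grips the rod from above and below: a steady drag of 4 to 11 N all the way home, which also keeps the rod in place once let go. The bottom is felt as a further, steep rise of the push; come to it slowly (about 10 mm/s), a faster arrival knocks.
- cradle: Fixed wooden cradle the rod starts on: base 70 x 250 x 10 mm, two V-blocks 22 mm thick, 85 mm either side of the middle, about 50 mm high. Origin: centre of its underside; y runs along the rod. The rod's middle lies between the blocks, within 12 mm of the cradle's middle.
- tape_measure: Bystander: yellow and black tape measure, 70 x 34 x 66 mm, standing on the counter. Origin: centre of its underside. Leave it alone.
- screwdriver: Bystander: screwdriver with a red handle, about 200 mm long and under 35 mm high, lying on the counter near the line of the open bore. Leave it alone.

How it is judged:
On the way, in this order (a step that is already met when the one before it is completed fails the run):
1. the rod stands part-way in the open bore, its tip 55 to 130 mm deep, and is let go (y of rod_tip in the frame of bore_mouth between -0.13 and -0.055 m and angle between the y axis of rod and the y axis of shelf, either way round below 0.06 rad and contact force between the fingers and rod below 0.3 N), for 0.15 s.
2. the rod is pushed home: its tip bears on the bottom of the bore with at least 2.5 N (distance between rod_tip and bore_end_c0 below 0.007 m and contact force between rod and bore_end_c0 above 2.5 N), for 0.05 s.
At the end, for the whole second after the job is handed in: The rod lies in line (within 0.02 rad) fully home in the open bore, its tip within 2.5 mm of the bore's bottom (the plug measured from lies 4 mm behind it), released and at rest (distance between rod_tip and bore_end_c0 below 0.0065 m and angle between the y axis of rod and the y axis of shelf, either way round below 0.02 rad and linear speed of rod below 0.01 m/s and contact force between the fingers and rod below 0.3 N); the robot touches nothing.
It fails at once if the rod is rammed against the bottom of the bore with more than 30 N (contact force between rod and bore_end_c0 above 30 N).
It fails at once if the rod is wedged: while it is held, its contacts with the bore add up to more than 60 N (a side load at the tool is multiplied by leverage) (contact force between the fingers and rod above 1 N and contact force between rod and shelf above 60 N).
It fails at once if the tape measure or the screwdriver is moved by more than 15 mm (distance of any of tape_measure, screwdriver from where it was at the start of the episode above 0.015 m).
It also fails if it takes over 67 s, if anything falls off the work surface, if the arm or the gripper's body presses on something with over 40 N, if the wrist force passes 120 N, or if a joint passes its speed limit or range.

## Working session

There is one attempt and no reset: what is moved stays moved. The work goes in short steps, Python scripts to look and compute and a tool call to move; the robot and the scene stay as the last step left them, time stands still between calls to the robot, and variables do not carry over. Pictures are saved under pics/ and viewed, at most 10 in all, crops included, and the job is handed in when it is done.

Besides the shell and the picture viewer there is one more tool, called after "Emit:" in YAML: its name, and indented under it one key for each argument. drive_tool: Moves the arm, as the interface text tells. Its arguments: {"type":"object","properties":{"rows":{"type":"array","items":{"type":"object","properties":{"dx":{"type":"number"},"dy":{"type":"number"},"dz":{"type":"number"},"wx":{"type":"number"},"wy":{"type":"number"},"wz":{"type":"number"},"hand":{"type":"number"}}}}},"required":["rows"]}

```bash
mkdir -p pics; cat > h.py <<'E'
import numpy as np, cv2
from workcell import bot
def cal(n):
    c=bot.get_calibration(n); f=210/np.tan(np.radians(c["vfov"])/2)
    return c,f
def ray(n,u,v):
    c,f=cal(n); K=np.array([[f,0,c["cx"]],[0,f,c["cy"]],[0,0,1]])
    p=cv2.undistortPoints(np.array([[[u,v]]],float),K,np.array([c["k1"],0,0,0,0.]))[0,0]
    return np.array(c["origin"]),np.array(c["rotation"])@np.array([p[0],-p[1],-1])
def atz(n,u,v,z):
    o,d=ray(n,u,v); return o+d*(z-o[2])/d[2]
def proj(n,P):
    c,f=cal(n); q=np.array(c["rotation"]).T@(np.array(P)-c["origin"]); x,y=q[0]/-q[2],-q[1]/-q[2]
    s=1+c["k1"]*(x*x+y*y); return np.array([c["cx"]+f*s*x,c["cy"]+f*s*y])
def save(n,name):
    im=bot.camera(n); cv2.imwrite(f"pics/{name}.png",im[:,:,::-1]); return im
E
python3 - <<'E'
from h import *
for n in("top","side"):
    save(n,n+"0"); c=bot.get_calibration(n); print(n,c)
    for t in("rod","shelf","cradle","tape_measure","screwdriver","rod_tip","rod_tail"):
        for r in bot.look_for(n,t)[:2]: print(t,round(r["score"],2),np.round(r["extent"],1))
print(bot.get_obs())
E
```

```text
top {'vfov': 56.038228011386956, 'cx': 277.70877962476146, 'cy': 211.37896793613774, 'k1': -0.031049085453515136, 'origin': array([0.3901701 , 0.09437251, 1.13146321]), 'rotation': array([ 0.05299642, -0.05226867, -0.70016516,  0.71009021])}
rod 0.96 [196.6 262.2 104.1  30.7]
shelf 0.78 [386.4 240.5 169.  176.3]
cradle 0.86 [198.2 262.4  84.5  39.1]
tape_measure 0.57 [196.1 184.8  24.1  27.1]
screwdriver 0.92 [270.1 154.9   9.5  33.4]
rod_tip 0.94 [194.9 259.8 100.4  25.1]
rod_tail 0.98 [193.2 263.4 101.1  23. ]
side {'vfov': 57.14945612833849, 'cx': 275.5341280315561, 'cy': 208.0333627616149, 'k1': -0.07422332149338932, 'origin': array([0.38480086, 0.68439453, 0.66473989]), 'rotation': array([-0.05081606,  0.38016133,  0.91688156, -0.11055901])}
rod 0.97 [311.3 324.3  12.8 143.8]
shelf 0.64 [315.8 141.1 190.3 125. ]
cradle 0.8 [310.4 329.   49.2 126.6]
tape_measure 0.85 [195.3 292.   43.   35.3]
tape_measure 0.23 [315.2 141.4 193.2 129. ]
screwdriver 0.93 [207.2 218.2  65.2  21.5]
rod_tip 0.91 [310.8 323.4  15.8 144.7]
rod_tail 0.92 [312.2 323.3  17.9 140. ]
rod_tail 0.56 [314.9 142.5 189.2 130.2]
{'clock': 0.8, 'joint_pos': array([-1.23499925e+00,  2.40554588e-01,  5.04488522e-03,  1.33518821e+00,
       -7.63909349e-06,  1.57076752e+00]), 'joint_vel': array([-8.36359700e-04, -6.02802350e-05, -1.38805311e-03,  4.96653724e-04,
        2.20337507e-03, -1.77265741e-03]), 'tau': array([ 1.36339650e-04, -3.72153854e+01,  2.52677894e+01,  9.61601399e-04,
       -2.24563877e-05,  5.35062874e-07]), 'eef_pos': array([ 0.16476721, -0.47209881,  0.24234634]), 'tool_rot': array([9.85935713e-01, 1.67125005e-01, 4.45659518e-06, 4.91541071e-05]), 'ft_force': array([-0.82365068, -0.20418019,  0.36148015]), 'ft_torque': array([ 1.61489546e-02,  9.52571371e-03, -3.87274472e-05]), 'grasp_force': 0.0, 'grip_width': 0.08551120033942348}
```

```bash
sed -i 's/np.array(c\["rotation"\])/Rotation.from_quat(c["rotation"]).as_matrix()/; 1a from scipy.spatial.transform import Rotation' h.py; sed -i 's/np.array(c\["rotation"\])/Rotation.from_quat(c["rotation"]).as_matrix()/' h.py
python3 -c "
import cv2
for n in('top','side'):
    im=cv2.imread(f'pics/{n}0.png'); im=im[90:360,130:490] if n=='top' else im[40:420,150:450]
    cv2.imwrite(f'pics/{n}0c.png',cv2.resize(im,None,fx=2.2 if n=='top' else 1.55,fy=2.2 if n=='top' else 1.55,interpolation=cv2.INTER_CUBIC))
"
```

```text
(no output)
```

View pics/top0c.png

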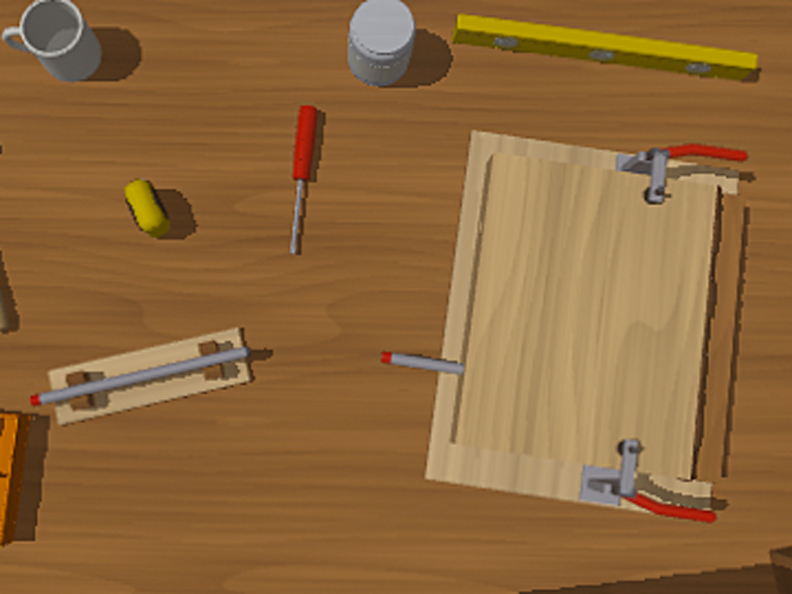

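View pics/side0c.png

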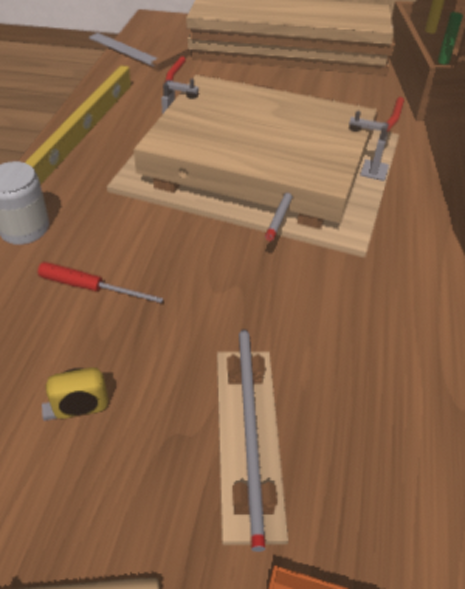

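Top view: rod tail at about (146,271), tip at (242,250). Shelf to the right, with the fixed rod sticking out at (305–340, 252–258) and the screwdriver at (270,155) near the bore line. Side view: open bore at about (268,152), fixed rod tail at about (325,191).

```bash
cat > m.py <<'E'
from h import *
from scipy.optimize import least_squares
T=lambda x,y:(130+x/2.2,90+y/2.2); S=lambda x,y:(150+x/1.55,40+y/1.55)
# shelf-frame points
obs=[("top",T(386,357),(-.09,.24,.065+.003)),("side",S(272,233),(-.09,.24,.065)),("side",S(183,173),(.09,.14,.065)),
("top",T(490,153),(.18,.14,.09)),("top",T(719,186),(.18,-.14,.09)),("top",T(453,443),(-.18,.14,.09)),("top",T(692,478),(-.18,-.14,.09)),
("side",S(137,150),(.18,.14,.09)),("side",S(344,193),(-.18,.14,.09)),("side",S(377,110),(-.18,-.14,.09)),("side",S(195,78),(.18,-.14,.09))]
def w(p,P):
    c,s=np.cos(p[2]),np.sin(p[2]); return np.array([p[0]+c*P[0]-s*P[1],p[1]+s*P[0]+c*P[1],P[2]])
def res(p): return np.concatenate([proj(n,w(p,P))-uv for n,uv,P in obs])
if __name__=="__main__":
    print("tip",atz("top",*T(247,352),.04),"tail",atz("top",*T(35,399),.04), "mouth", atz("side",*S(183,173),.065))
    print("sidetip",atz("side",*S(244,334),.04),"tail",atz("side",*S(258,543),.04))
    for n in("top","side"):
        bot.camera(n)
        for t in ("rod","screwdriver","tape_measure"):
            r=bot.outline_of(n,t)[0]; ys,xs=np.nonzero(r["region"]); P=np.c_[xs,ys].astype(float); m=P.mean(0)
            d=np.linalg.svd(P-m,full_matrices=0)[2][0]; q=(P-m)@d; z=.04 if t=="rod" else .015
            print(n,t,[atz(n,*(m+d*k),z).round(4) for k in(q.min(),0,q.max())])
    b=None
    for y0 in np.arange(-3,3,.7):
        r=least_squares(res,[.4,-.1,y0],loss="soft_l1")
        if b is None or r.cost<b.cost:b=r
    print(b.x,b.cost); print(res(b.x).reshape(-1,2).round(1)); print("mouth",w(b.x,(.09,.14,.065)),"axis",w(b.x,(.09,1.14,.065))-w(b.x,(.09,.14,.065)))
E
python3 m.py
```

```text
tip [0.44494112 0.19285628 0.04      ] tail [0.38238621 0.45615487 0.04      ] mouth [ 0.60417762 -0.0947666   0.065     ]
sidetip [0.44511189 0.19548773 0.04      ] tail [0.3808412  0.45697458 0.04      ]
top rod [array([0.4476, 0.1909, 0.04  ]), array([0.4135, 0.3272, 0.04  ]), array([0.3797, 0.4624, 0.04  ])]
top screwdriver [array([0.7795, 0.1225, 0.015 ]), array([0.7157, 0.1285, 0.015 ]), array([0.6167, 0.1379, 0.015 ])]
top tape_measure [array([0.6707, 0.3559, 0.015 ]), array([0.6346, 0.3344, 0.015 ]), array([0.5979, 0.3125, 0.015 ])]
side rod [array([0.4466, 0.189 , 0.04  ]), array([0.4074, 0.3518, 0.04  ]), array([0.3804, 0.4629, 0.04  ])]
side screwdriver [array([0.7738, 0.1251, 0.015 ]), array([0.7062, 0.1313, 0.015 ]), array([0.5824, 0.1429, 0.015 ])]
side tape_measure [array([0.675 , 0.3495, 0.015 ]), array([0.6388, 0.3207, 0.015 ]), array([0.6088, 0.2969, 0.015 ])]Traceback (most recent call last):
  File "m.py", line 22, in <module>
    r=least_squares(res,[.4,-.1,y0],loss="soft_l1")
    return func(*args, **kwargs)
    result = trf(vector_fun.fun, vector_fun.jac, x0, f
[... 449 characters left out ...]

             ~~~~~~~~~~~~~~~~^^^^^^^^^^^^^^^^^
    return np.atleast_1d(self.fun(x))
                         ~~~~~~~~^^^
    return self.f(x, *self.args, **self.kwargs)
           ~~~~~~^^^^^^^^^^^^^^^^^^^^^^^^^^^^^^
  File "m.py", line 10, in res
    def res(p): return np.concatenate([proj(n,w(p,P))-uv for n,uv,P in obs])
                                       ~~~~^^^^^^^^^^
  File "h.py", line 14, in proj
    c,f=cal(n); q=Rotation.from_quat(c["rotation"]).as_matrix().T@(np.array(P)-c["origin"]); x,y=q[0]/-q[2],-q[1]/-q[2]
        ~~~^^^
  File "h.py", line 5, in cal
    c=bot.get_calibration(n); f=210/np.tan(np.radians(c["vfov"])/2)
ValueError: time passes only in moves, steps and waits
```

```bash
sed -i 's/^def cal/import functools\n@functools.lru_cache\ndef cal/' h.py
python3 - <<'E'
import m; from m import *
r=least_squares(res,[.49,-.22,-.15],loss="soft_l1"); p=r.x
print(p,r.cost); print(res(p).reshape(-1,2).round(1)); print("mouth",w(p,(.09,.14,.065)),"axis",w(p,(.09,1.14,.065))-w(p,(.09,.14,.065)))
print(bot.get_obs()["clock"])
E
```

```text
[ 0.49617465 -0.22469879 -0.13370481] 12.362799863882984
[[-1.7  0.3]
 [-1.2  1.8]
 [ 0.4 -0.7]
 [ 1.4 -0.3]
 [-1.  -0.4]
 [ 1.8  0.9]
 [-0.   0.8]
 [-2.  -0.9]
 [ 1.6  2.5]
 [-0.7 -1.1]
 [ 0.  -2.4]]
mouth [ 0.60403433 -0.09794593  0.065     ] axis [0.1333068  0.99107482 0.        ]
1.2
```

```bash
cat >> h.py <<'E'
def rel(pos,ang,p0,q0):
    """units for drive_tool: world target TCP pos, world angle of tool x (tool down), from pose p0,q0"""
    R0=Rotation.from_quat(q0); R1=Rotation.from_euler("z",ang)*Rotation.from_euler("x",np.pi)
    d=R0.inv().apply(np.array(pos)-p0)/.05; w=np.degrees((R0.inv()*R1).as_rotvec())/5
    print("d",d.round(3),"w",w.round(3))
E
python3 - <<'E'
from h import *
o=bot.get_obs()
for p,a in [((.42,-.15,.24),.9),((.413,.326,.15),1.812)]: rel(p,a,o["eef_pos"],o["tool_rot"])
E
```

```text
d [ 6.942 -4.4    0.046] w [-0.    -0.    -6.465]
d [  9.947 -13.434   1.846] w [  0.     -0.    -16.916]
```

Emit:
drive_tool:
  rows:
    - {"dx": 1.7, "dy": -1.1, "wz": -1.6, "hand": 50}
    - {"dx": 3.4, "dy": -2.2, "wz": -3.2, "hand": 50}
    - {"dx": 5.2, "dy": -3.3, "wz": -4.8, "hand": 50}
    - {"dx": 6.9, "dy": -4.4, "dz": 0, "wz": -6.4, "hand": 50}
    - {"dx": 7.2, "dy": -5.3, "dz": 0, "wz": -7.5, "hand": 50}
    - {"dx": 7.5, "dy": -6.2, "dz": 0, "wz": -8.6, "hand": 50}
    - {"dx": 7.8, "dy": -7.1, "dz": 0, "wz": -9.7, "hand": 50}
    - {"dx": 8.1, "dy": -8.0, "dz": 0.1, "wz": -10.8, "hand": 50}
    - {"dx": 8.4, "dy": -8.9, "dz": 0.3, "wz": -11.9, "hand": 50}
    - {"dx": 8.7, "dy": -9.8, "dz": 0.6, "wz": -13.0, "hand": 50}
    - {"dx": 9.0, "dy": -10.7, "dz": 0.9, "wz": -14.1, "hand": 50}
    - {"dx": 9.3, "dy": -11.6, "dz": 1.2, "wz": -15.2, "hand": 50}
    - {"dx": 9.6, "dy": -12.5, "dz": 1.5, "wz": -16.2, "hand": 50}
    - {"dx": 9.95, "dy": -13.43, "dz": 1.85, "wz": -16.92, "hand": 50}
    - {"dx": 9.95, "dy": -13.43, "dz": 1.85, "wz": -16.92, "hand": 50}
    - {"dx": 9.95, "dy": -13.43, "dz": 1.85, "wz": -16.92, "hand": 50}
    - {"dx": 9.95, "dy": -13.43, "dz": 1.85, "wz": -16.92, "hand": 50}

```text
invalid input at $.rows[0]: expected keys dx, dy, dz, wx, wy, wz, hand
```

Emit:
drive_tool:
  rows:
    - {"dx": 1.7, "dy": -1.1, "dz": 0, "wx": 0, "wy": 0, "wz": -1.6, "hand": 50}
    - {"dx": 3.4, "dy": -2.2, "dz": 0, "wx": 0, "wy": 0, "wz": -3.2, "hand": 50}
    - {"dx": 5.2, "dy": -3.3, "dz": 0, "wx": 0, "wy": 0, "wz": -4.8, "hand": 50}
    - {"dx": 6.9, "dy": -4.4, "dz": 0, "wx": 0, "wy": 0, "wz": -6.4, "hand": 50}
    - {"dx": 7.2, "dy": -5.3, "dz": 0, "wx": 0, "wy": 0, "wz": -7.5, "hand": 50}
    - {"dx": 7.5, "dy": -6.2, "dz": 0, "wx": 0, "wy": 0, "wz": -8.6, "hand": 50}
    - {"dx": 7.8, "dy": -7.1, "dz": 0, "wx": 0, "wy": 0, "wz": -9.7, "hand": 50}
    - {"dx": 8.1, "dy": -8.0, "dz": 0.1, "wx": 0, "wy": 0, "wz": -10.8, "hand": 50}
    - {"dx": 8.4, "dy": -8.9, "dz": 0.3, "wx": 0, "wy": 0, "wz": -11.9, "hand": 50}
    - {"dx": 8.7, "dy": -9.8, "dz": 0.6, "wx": 0, "wy": 0, "wz": -13.0, "hand": 50}
    - {"dx": 9.0, "dy": -10.7, "dz": 0.9, "wx": 0, "wy": 0, "wz": -14.1, "hand": 50}
    - {"dx": 9.3, "dy": -11.6, "dz": 1.2, "wx": 0, "wy": 0, "wz": -15.2, "hand": 50}
    - {"dx": 9.6, "dy": -12.5, "dz": 1.5, "wx": 0, "wy": 0, "wz": -16.2, "hand": 50}
    - {"dx": 9.95, "dy": -13.43, "dz": 1.85, "wx": 0, "wy": 0, "wz": -16.92, "hand": 50}
    - {"dx": 9.95, "dy": -13.43, "dz": 1.85, "wx": 0, "wy": 0, "wz": -16.92, "hand": 50}
    - {"dx": 9.95, "dy": -13.43, "dz": 1.85, "wx": 0, "wy": 0, "wz": -16.92, "hand": 50}
    - {"dx": 9.95, "dy": -13.43, "dz": 1.85, "wx": 0, "wy": 0, "wz": -16.92, "hand": 50}

```text
clock: 2.9
eef_pos: [0.4118, 0.308, 0.1545]
tool_rot: [0.617, 0.787, 0.0, 0.0]
ft_force: [0.7, -0.1, 0.1]
grip_width: 0.0502
grasp_force: 0.0
```

```bash
python3 - <<'E'
from h import *
a=save("top","t1"); b=save("side","s1"); o=bot.get_obs(); print(o["eef_pos"],o["tool_rot"])
A=cv2.resize(a[210:330,120:290],None,fx=3,fy=3); B=cv2.resize(b[200:400,220:400],None,fx=1.8,fy=1.8)
W=np.zeros((360,840,3),np.uint8); W[:,:510]=A; W[:360,512:836]=B; cv2.imwrite("pics/c1.png",W[:,:800,::-1])
rel((.413,.326,.032),1.812,o["eef_pos"],o["tool_rot"])
E
```

```text
[0.4112866  0.31071255 0.15267299] [ 6.14110078e-01  7.89219942e-01 -2.14013746e-04 -8.05856727e-04]
d [0.286 0.112 2.414] w [-0.015 -0.012  0.081]
```

View pics/c1.png

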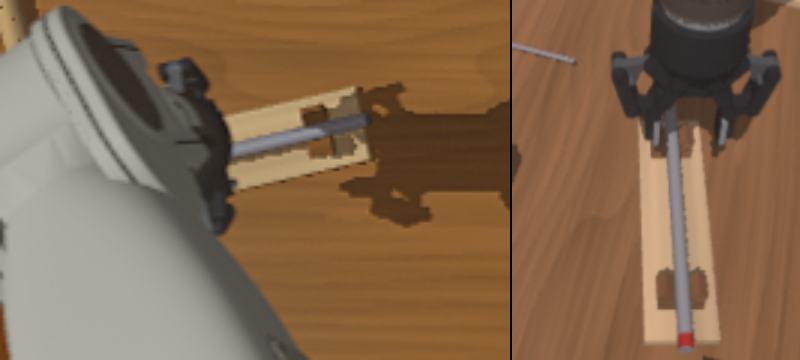

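The gripper straddles the rod, with its pads near the middle. It has not settled yet, so I'll hold to see where the command stands.

Emit:
drive_tool:
  rows:
    - {"dx": 0, "dy": 0, "dz": 0, "wx": 0, "wy": 0, "wz": 0, "hand": 50}
    - {"dx": 0, "dy": 0, "dz": 0, "wx": 0, "wy": 0, "wz": 0, "hand": 50}
    - {"dx": 0, "dy": 0, "dz": 0, "wx": 0, "wy": 0, "wz": 0, "hand": 50}

```text
clock: 3.3
eef_pos: [0.4123, 0.3046, 0.1555]
tool_rot: [0.618, 0.787, 0.0, 0.0]
ft_force: [-0.2, 0.4, 0.3]
grip_width: 0.0501
grasp_force: 0.0
```

```bash
python3 - <<'E'
from h import *
o=bot.get_obs(); print(o["eef_pos"],o["tool_rot"],2*np.arctan2(o["tool_rot"][1],o["tool_rot"][0]))
rel((.413,.326,.032),1.812,o["eef_pos"],o["tool_rot"])
E
```

```text
[0.4122578  0.30455394 0.15551662] [6.17522567e-01 7.86553110e-01 2.37790955e-04 1.66998249e-04] 1.810414466203566
d [0.413 0.115 2.47 ] w [ 0.007 -0.    -0.018]
```

Emit:
drive_tool:
  rows:
    - {"dx": 0.2, "dy": 0.06, "dz": 0.5, "wx": 0, "wy": 0, "wz": 0, "hand": 50}
    - {"dx": 0.41, "dy": 0.115, "dz": 1.1, "wx": 0, "wy": 0, "wz": 0, "hand": 50}
    - {"dx": 0.41, "dy": 0.115, "dz": 1.7, "wx": 0, "wy": 0, "wz": 0, "hand": 50}
    - {"dx": 0.41, "dy": 0.115, "dz": 2.1, "wx": 0, "wy": 0, "wz": 0, "hand": 50}
    - {"dx": 0.41, "dy": 0.115, "dz": 2.35, "wx": 0, "wy": 0, "wz": 0, "hand": 50}
    - {"dx": 0.41, "dy": 0.115, "dz": 2.47, "wx": 0, "wy": 0, "wz": 0, "hand": 50}
    - {"dx": 0.41, "dy": 0.115, "dz": 2.47, "wx": 0, "wy": 0, "wz": 0, "hand": 50}
    - {"dx": 0.41, "dy": 0.115, "dz": 2.47, "wx": 0, "wy": 0, "wz": 0, "hand": 30}
    - {"dx": 0.41, "dy": 0.115, "dz": 2.47, "wx": 0, "wy": 0, "wz": 0, "hand": 22}

```text
clock: 4.2
eef_pos: [0.4135, 0.3277, 0.0327]
tool_rot: [0.617, 0.787, 0.001, 0.0]
ft_force: [-0.2, -0.5, 0.1]
grip_width: 0.0227
grasp_force: 0.0
```

```bash
python3 - <<'E'
from h import *
a=save("top","t2"); b=save("side","s2"); o=bot.get_obs(); print(o["eef_pos"],o["tool_rot"],o["grip_width"])
A=cv2.resize(a[210:330,120:290],None,fx=3,fy=3); B=cv2.resize(b[220:400,240:400],None,fx=2,fy=2)
cv2.imwrite("pics/c2.png",np.hstack([A[:,:470],B])[:,:,::-1])
E
```

```text
[0.41327471 0.32757812 0.03235891] [6.16761390e-01 7.87149559e-01 9.52008852e-04 2.29427942e-04] 0.02189149430396209
```

View pics/c2.png

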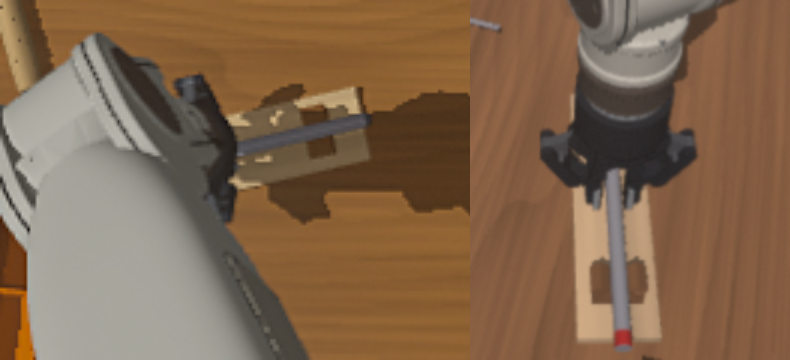

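The rod is between the pads, which are 22 mm apart and not touching it. Closing now.

Emit:
drive_tool:
  rows:
    - {"dx": 0, "dy": 0, "dz": 0, "wx": 0, "wy": 0, "wz": 0, "hand": 16}
    - {"dx": 0, "dy": 0, "dz": 0, "wx": 0, "wy": 0, "wz": 0, "hand": 13}
    - {"dx": 0, "dy": 0, "dz": 0, "wx": 0, "wy": 0, "wz": 0, "hand": 10}
    - {"dx": 0, "dy": 0, "dz": 0, "wx": 0, "wy": 0, "wz": 0, "hand": 8}

```text
clock: 4.7
eef_pos: [0.413, 0.3274, 0.032]
tool_rot: [0.617, 0.787, 0.001, 0.0]
ft_force: [-0.9, -1.1, 5.6]
grip_width: 0.012
grasp_force: 58.5
```

```bash
python3 - <<'E'
from h import *
o=bot.get_obs(); print(o["eef_pos"],o["tool_rot"],o["grip_width"],o["ft_force"],o["ft_torque"],o["grasp_force"])
E
```

```text
[0.41299345 0.32743696 0.03202823] [6.16726947e-01 7.87176942e-01 5.62100565e-04 1.39213562e-04] 0.012049168277497415 [-0.88523635 -1.08808006  5.57618432] [-0.11465686  0.09120392  0.05681379] 58.48693013191223
```

```bash
python3 - <<'E'
from h import *
o=bot.get_obs()
for p,a in [((.413,.327,.14),1.81),((.63,.085,.14),1.437),((.63,.085,.06),1.437)]: rel(p,a,o["eef_pos"],o["tool_rot"])
E
```

```text
d [-0.007  0.    -2.159] w [ 0.012 -0.005  0.028]
d [-5.745  3.056 -2.159] w [ 0.011 -0.008  4.302]
d [-5.746  3.054 -0.559] w [ 0.011 -0.008  4.302]
```

Emit:
drive_tool:
  rows:
    - {"dx": 0, "dy": 0, "dz": -0.2, "wx": 0, "wy": 0, "wz": 0, "hand": 8}
    - {"dx": 0, "dy": 0, "dz": -0.6, "wx": 0, "wy": 0, "wz": 0, "hand": 8}
    - {"dx": 0, "dy": 0, "dz": -1.2, "wx": 0, "wy": 0, "wz": 0, "hand": 8}
    - {"dx": 0, "dy": 0, "dz": -1.8, "wx": 0, "wy": 0, "wz": 0, "hand": 8}
    - {"dx": -0.3, "dy": 0.15, "dz": -2.1, "wx": 0, "wy": 0, "wz": 0.2, "hand": 8}
    - {"dx": -0.9, "dy": 0.5, "dz": -2.16, "wx": 0, "wy": 0, "wz": 0.7, "hand": 8}
    - {"dx": -1.5, "dy": 0.8, "dz": -2.16, "wx": 0, "wy": 0, "wz": 1.2, "hand": 8}
    - {"dx": -2.2, "dy": 1.2, "dz": -2.16, "wx": 0, "wy": 0, "wz": 1.7, "hand": 8}
    - {"dx": -2.9, "dy": 1.55, "dz": -2.16, "wx": 0, "wy": 0, "wz": 2.2, "hand": 8}
    - {"dx": -3.6, "dy": 1.9, "dz": -2.16, "wx": 0, "wy": 0, "wz": 2.7, "hand": 8}
    - {"dx": -4.3, "dy": 2.3, "dz": -2.16, "wx": 0, "wy": 0, "wz": 3.2, "hand": 8}
    - {"dx": -4.9, "dy": 2.6, "dz": -2.16, "wx": 0, "wy": 0, "wz": 3.7, "hand": 8}
    - {"dx": -5.4, "dy": 2.87, "dz": -2.16, "wx": 0, "wy": 0, "wz": 4.1, "hand": 8}
    - {"dx": -5.7, "dy": 3.03, "dz": -2.1, "wx": 0, "wy": 0, "wz": 4.3, "hand": 8}
    - {"dx": -5.745, "dy": 3.055, "dz": -1.8, "wx": 0, "wy": 0, "wz": 4.3, "hand": 8}
    - {"dx": -5.745, "dy": 3.055, "dz": -1.4, "wx": 0, "wy": 0, "wz": 4.3, "hand": 8}
    - {"dx": -5.745, "dy": 3.055, "dz": -1.0, "wx": 0, "wy": 0, "wz": 4.3, "hand": 8}
    - {"dx": -5.745, "dy": 3.055, "dz": -0.7, "wx": 0, "wy": 0, "wz": 4.3, "hand": 8}
    - {"dx": -5.745, "dy": 3.055, "dz": -0.56, "wx": 0, "wy": 0, "wz": 4.3, "hand": 8}
    - {"dx": -5.745, "dy": 3.055, "dz": -0.56, "wx": 0, "wy": 0, "wz": 4.3, "hand": 8}

```text
clock: 6.7
eef_pos: [0.628, 0.085, 0.0576]
tool_rot: [0.753, 0.659, -0.002, -0.001]
ft_force: [0.4, -1.4, -2.7]
grip_width: 0.0121
grasp_force: 58.8
```

```bash
python3 - <<'E'
from h import *
a=save("top","t3"); b=save("side","s3"); o=bot.get_obs(); print(o["eef_pos"],o["tool_rot"],2*np.arctan2(o["tool_rot"][1],o["tool_rot"][0]),o["ft_force"],o["ft_torque"])
A=cv2.resize(a[180:300,280:350],None,fx=5,fy=5,interpolation=cv2.INTER_CUBIC); B=cv2.resize(b[110:230,210:300],None,fx=5,fy=5,interpolation=cv2.INTER_CUBIC)
cv2.imwrite("pics/c3.png",np.hstack([A,B])[:,:,::-1])
E
```

```text
[0.62978248 0.08508645 0.05976289] [ 7.52598239e-01  6.58479975e-01  1.19818606e-04 -6.56335091e-07] 1.4375945488025115 [ 0.06345269 -0.58456701 -3.08861932] [ 0.02631901 -0.00562619 -0.01985604]
```

View pics/c3.png

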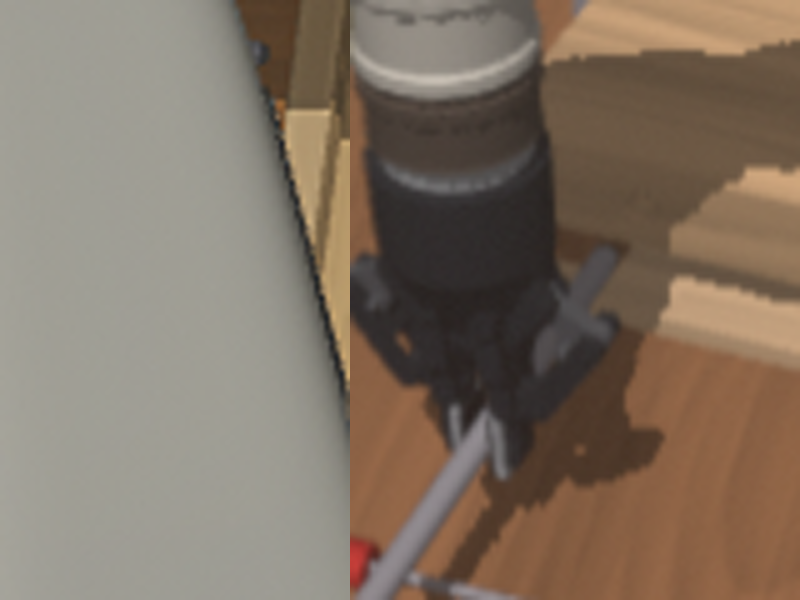

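The arm hides the bore from above. The side view shows the rod tip at about px (262,160), short of the shelf's face. I'll refine the bore from the first pictures and use the known rod tip to find the camera bias.

```bash
python3 - <<'E'
from m import *
p=np.array([0.49617465,-0.22469879,-0.13370481])
for n in("side","top"):
    g=cv2.GaussianBlur(cv2.imread(f"pics/{n}0.png",0),(0,0),.7).astype(np.float32)
    for (ya,xs) in ((.14,np.linspace(-.165,.165,60)),(-.14,np.linspace(-.165,.165,60))):
        pts=[]
        for x in xs:
            P=w(p,(x,ya,.09)); a=proj(n,P); t=proj(n,w(p,(x,ya+.01,.09)))-a; t/=np.linalg.norm(t)
            s=np.arange(-6,6.1,.25); q=a+s[:,None]*t
            v=cv2.remap(g,q[:,0].astype(np.float32)[None],q[:,1].astype(np.float32)[None],cv2.INTER_LINEAR)[0]
            d=np.abs(np.gradient(v)); k=d.argmax(); pts.append((*atz(n,*(a+s[k]*t),.09)[:2],d[k],s[k]))
        pts=np.array(pts); l=cv2.fitLine(pts[:,:2].astype(np.float32),cv2.DIST_HUBER,0,.001,.001).ravel()
        yaw=np.arctan(l[1]/l[0]); nrm=np.array([-np.sin(yaw),np.cos(yaw)]); r=(pts[:,:2]-l[2:])@nrm
        print(n,ya,"yaw",yaw,"offset of edge mm",((l[2:]-w(p,(0,ya,.09))[:2])@nrm*1e3).round(2),"rms",np.median(abs(r))*1e3,"contrast",np.median(pts[:,2]))
# hole
g=cv2.imread("pics/side0.png",0); c=proj("side",w(p,(.09,.14,.065))); print("pred hole",c)
u,v=c.round().astype(int); print(g[v-7:v+8,u-9:u+10])
print("pred tip now",proj("side",(.6112,-.0537,.0678)))
g=cv2.imread("pics/s3.png",0);print(g[150:172,252:275])
E
```

```text
side 0.14 yaw -0.14765936 offset of edge mm 2.2 rms 0.7367472935031598 contrast 3.10791015625
side -0.14 yaw -0.14062719 offset of edge mm 0.96 rms 0.9765141006215321 contrast 4.2861328125
top 0.14 yaw -0.11772238 offset of edge mm 6.48 rms 2.6248841392711797 contrast 7.256591796875
top -0.14 yaw -0.1392403 offset of edge mm 1.94 rms 0.5330014254532544 contrast 11.60546875
pred hole [268.43027727 150.90462873]
[[120 121 122 123 123 122 122 124 124 124 128 132 136 141 144 145 148 151
  154]
 [120 120 120 120 121 121 122 121 121 122 123 123 124 125 127 129 134 137
  143]
 [120 119 119 119 119 120 119 119 119 121 120 122 120 122 122 122 124 124
  128]
 [115 116 118 118 118 118 117 114 114 117 117 119 118 120 120 120 120 121
  121]
 [114 115 116 115 116 115 110  99 100 106 109 116 118 118 118 118 119 118
  120]
 [114 114 114 114 114 112  99  85  85  86  90 108 115 117 117 118 118 118
  118]
 [116 115 115 115 115 112 104  97 103  89  88  95 107 114 116 116 116 116
  116]
 [116 116 116 116 115 116 122 121 128 114 109  90  99 112 113 116 115 114
  114]
 [115 115 115 116 116 117 128 137 141 
[... 2005 characters left out ...]
 90  89  89  88  88]
 [ 58  73  81  78  77  77  78  77  74  75  84  90  92  92  90  91  91  92
   92  91  93  93 100]
 [ 48  60  75  77  77  79  78  75  74  80  87  89  89  89  91  92  91  92
   91  91  92  98 133]
 [ 49  55  73  77  78  77  76  73  76  85  89  87  89  89  89  89  89  90
   91  91  91 103 159]
 [ 60  57  74  78  78  76  73  75  83  87  87  88  88  88  87  89  88  88
   89  90  91 101 160]
 [ 72  70  77  77  77  74  75  81  88  89  90  87  89  89  88  88  88  88
   88  88  89 101 158]
 [ 76  79  80  78  75  73  78  88  89  89  88  89  89  89  89  87  88  88
   88  89  89 102 156]
 [ 76  80  80  80  77  74  83  88  82  86  85  88  89  89  90  89  90  90
   89  90  98 130 159]]
```

```bash
python3 - <<'E'
from m import *
g=cv2.GaussianBlur(cv2.imread("pics/s3.png",0),(0,0),.6).astype(np.float32)
tcp=np.array([.62978,.08509,.05976+.008]); yaw=1.4376; ax=np.array([np.cos(yaw),np.sin(yaw),0]); lat=np.array([np.sin(yaw),-np.cos(yaw),0])
c=np.array(bot.get_calibration("side")["origin"])
for t in list(np.arange(-.132,-.095,.006))+list(np.arange(.03,.13,.012)):
    P=tcp+ax*t; vd=(c-P)/np.linalg.norm(c-P); n=np.cross(ax,vd); n/=np.linalg.norm(n)
    a,e=proj("side",P),proj("side",P+n*.007); r=np.linalg.norm(e-a); d=(e-a)/r
    s=np.arange(-r-3,r+3.01,.2); q=(a+s[:,None]*d).astype(np.float32)
    v=np.abs(np.gradient(cv2.remap(g,q[:,:1],q[:,1:],cv2.INTER_LINEAR).ravel()))
    lo=s[(v*(abs(s+r)<2.5)).argmax()]; hi=s[(v*(abs(s-r)<2.5)).argmax()]
    print(round(t,3),a.round(1),"lo %.1f hi %.1f r %.1f off %.2fpx = %.2f mm"%(lo,hi,r,(lo+hi)/2,(lo+hi)/2/r*7), n.round(2))
E
```

```text
-0.132 [259.9 161.7] lo -3.6 hi 2.4 r 2.8 off -0.61px = -1.52 mm [ 0.87 -0.12  0.48]
-0.126 [259.  163.1] lo -3.2 hi 2.2 r 2.8 off -0.52px = -1.30 mm [ 0.87 -0.12  0.48]
-0.12 [258.  164.5] lo -3.4 hi 4.8 r 2.8 off 0.66px = 1.64 mm [ 0.87 -0.12  0.48]
-0.114 [257. 166.] lo -3.6 hi 5.2 r 2.8 off 0.75px = 1.85 mm [ 0.87 -0.12  0.48]
-0.108 [256.1 167.4] lo -3.1 hi 5.3 r 2.9 off 1.14px = 2.79 mm [ 0.87 -0.12  0.48]
-0.102 [255.1 168.8] lo -5.3 hi 2.1 r 2.9 off -1.57px = -3.83 mm [ 0.87 -0.12  0.48]
-0.096 [254.1 170.3] lo -4.9 hi 4.1 r 2.9 off -0.38px = -0.93 mm [ 0.87 -0.12  0.48]
0.03 [231.1 204. ] lo -1.4 hi 2.6 r 3.2 off 0.64px = 1.41 mm [ 0.87 -0.12  0.48]
0.042 [228.7 207.5] lo -1.4 hi 2.8 r 3.2 off 0.71px = 1.55 mm [ 0.87 -0.12  0.48]
0.054 [226.3 211.2] lo -1.4 hi 2.6 r 3.2 off 0.58px = 1.26 mm [ 0.87 -0.12  0.48]
0.066 [223.8 214.8] lo -1.7 hi 2.7 r 3.3 off 0.55px = 1.18 mm [ 0.87 -0.12  0.48]
0.078 [221.2 218.6] lo -1.9 hi 2.3 r 3.3 off 0.22px = 0.47 mm [ 0.87 -0.12  0.48]
0.09 [218.6 222.4] lo -5.7 hi 3.5 r 3.3 off -1.11px = -2.35 mm [ 0.87 -0.12  0.48]
0.102 [216.  226.3] lo -2.1 hi 3.3 r 3.3 off 0.56px = 1.16 mm [ 0.87 -0.12  0.48]
0.114 [213.3 230.3] lo -1.8 hi 2.6 r 3.4 off 0.42px = 0.88 mm [ 0.87 -0.12  0.48]
0.126 [210.6 234.3] lo -3.8 hi 3.4 r 3.4 off -0.21px = -0.43 mm [ 0.87 -0.12  0.48]
```

```bash
cat >> h.py <<'E'
def st():
    o=bot.get_obs(); R=Rotation.from_quat(o["tool_rot"]).inv(); print("t%.1f"%o["clock"],o["eef_pos"].round(4),"ang %.4f"%(2*np.arctan2(*o["tool_rot"][1::-1])),"tilt",o["tool_rot"][2:].round(4),"F_tool",R.apply(o["ft_force"]).round(1),"M_tool",R.apply(o["ft_torque"]).round(2),"grip",o["grip_width"].round(4),o["grasp_force"].round(1)); return o
E
python3 - <<'E'
from h import *
o=st(); rel((.6283,.0674,.057),1.4288,o["eef_pos"],o["tool_rot"])
E
```

```text
Traceback (most recent call last):
  File "h.py", line 26, in st
    o=bot.get_obs(); R=Rotation.from_quat(o["tool_rot"]).inv(); print("t%.1f"%o["clock"],o["eef_pos"].round(4),"ang %.4f"%(2*np.arctan2(*o["tool_rot"][1::-1])),"tilt",o["tool_rot"][2:].round(4),"F_tool",R.apply(o["ft_force"]).round(1),"M_tool",R.apply(o["ft_torque"]).round(2),"grip",o["grip_width"].round(4),o["grasp_force"].round(1)); return o
                                                                                                                                                                                                                                                                                            ^^^^^^^^^^^^^^^^^^^^^
AttributeError: 'float' object has no attribute 'round'
```

```bash
sed -i 's/o\["grip_width"\].round(4),o\["grasp_force"\].round(1)/round(o["grip_width"],4),round(o["grasp_force"],1)/' h.py
python3 - <<'E'
from h import *
o=st(); rel((.6283,.0674,.057),1.4288,o["eef_pos"],o["tool_rot"])
E
```

```text
t6.8 [0.6298 0.0851 0.0598] ang 1.4376 tilt [ 0.0001 -0.    ] F_tool [-0.6  0.1  3.1] M_tool [-0.    0.03  0.02] grip 0.0117 58.8
d [-0.355  0.018  0.055] w [ 0.002 -0.002  0.101]
```

Emit:
drive_tool:
  rows:
    - {"dx": -0.15, "dy": 0.018, "dz": 0.055, "wx": 0, "wy": 0, "wz": 0.1, "hand": 8}
    - {"dx": -0.3, "dy": 0.018, "dz": 0.055, "wx": 0, "wy": 0, "wz": 0.1, "hand": 8}
    - {"dx": -0.355, "dy": 0.018, "dz": 0.055, "wx": 0, "wy": 0, "wz": 0.1, "hand": 8}
    - {"dx": -0.355, "dy": 0.018, "dz": 0.055, "wx": 0, "wy": 0, "wz": 0.1, "hand": 8}

```text
clock: 7.2
eef_pos: [0.6283, 0.0661, 0.0571]
tool_rot: [0.756, 0.654, 0.0, 0.0]
ft_force: [1.1, 0.1, -3.6]
grip_width: 0.0117
grasp_force: 58.8
```

```bash
python3 - <<'E'
from h import *
a=save("side","s4"); o=st()
rel((.6283-.1415*.016,.0674-.99*.016,.057),1.4288,o["eef_pos"],o["tool_rot"])
E
```

```text
t7.2 [0.6284 0.0665 0.057 ] ang 1.4274 tilt [0.0003 0.0001] F_tool [-0.  -0.2  3.6] M_tool [ 0.   -0.03 -0.01] grip 0.012 58.8
d [-0.302 -0.004 -0.   ] w [ 0.005 -0.004 -0.016]
```

Emit:
drive_tool:
  rows:
    - {"dx": -0.1, "dy": 0, "dz": 0, "wx": 0, "wy": 0, "wz": 0, "hand": 8}
    - {"dx": -0.2, "dy": 0, "dz": 0, "wx": 0, "wy": 0, "wz": 0, "hand": 8}
    - {"dx": -0.3, "dy": 0, "dz": 0, "wx": 0, "wy": 0, "wz": 0, "hand": 8}
    - {"dx": -0.36, "dy": 0, "dz": 0, "wx": 0, "wy": 0, "wz": 0, "hand": 8}
    - {"dx": -0.38, "dy": 0, "dz": 0, "wx": 0, "wy": 0, "wz": 0, "hand": 8}
    - {"dx": -0.38, "dy": 0, "dz": 0, "wx": 0, "wy": 0, "wz": 0, "hand": 8}

```text
clock: 7.85
eef_pos: [0.6256, 0.048, 0.0567]
tool_rot: [0.756, 0.655, 0.0, -0.0]
ft_force: [-0.0, 0.7, -3.0]
grip_width: 0.0116
grasp_force: 58.8
```

```bash
python3 - <<'E'
from h import *
a=save("side","s5"); st()
B=cv2.resize(a[120:200,225:305],None,fx=7,fy=7,interpolation=cv2.INTER_CUBIC); cv2.imwrite("pics/c5.png",B[:,:,::-1])
E
```

```text
t7.9 [0.6255 0.0482 0.0566] ang 1.4283 tilt [ 0.0001 -0.    ] F_tool [ 0.1 -0.8  4. ] M_tool [ 0.02 -0.03 -0.01] grip 0.0119 58.8
```

View pics/c5.png

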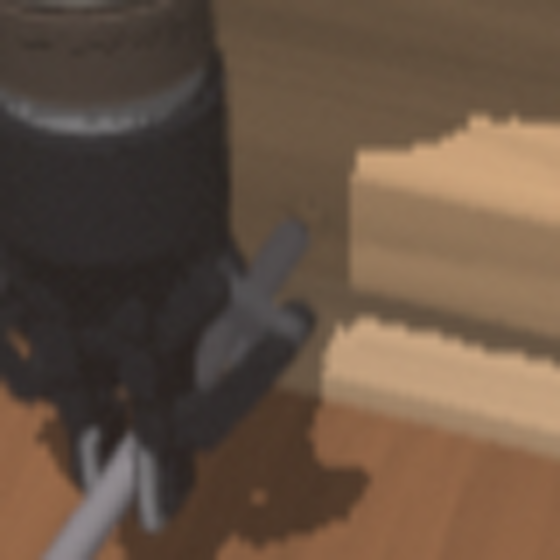

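The tip at px (267,152) sits just in front of the bore, whose rim shows at about (269,150). The two line up, so I'll ease in.

Emit:
drive_tool:
  rows:
    - {"dx": -0.04, "dy": 0, "dz": 0, "wx": 0, "wy": 0, "wz": 0, "hand": 8}
    - {"dx": -0.08, "dy": 0, "dz": 0, "wx": 0, "wy": 0, "wz": 0, "hand": 8}
    - {"dx": -0.12, "dy": 0, "dz": 0, "wx": 0, "wy": 0, "wz": 0, "hand": 8}
    - {"dx": -0.16, "dy": 0, "dz": 0, "wx": 0, "wy": 0, "wz": 0, "hand": 8}

```text
clock: 8.3
eef_pos: [0.6243, 0.0402, 0.0566]
tool_rot: [0.756, 0.655, -0.0, -0.0]
ft_force: [-0.3, 0.7, -3.4]
grip_width: 0.0119
grasp_force: 58.8
```

```bash
python3 -c "
from h import *
st()"
```

```text
t8.3 [0.6243 0.0402 0.0566] ang 1.4285 tilt [-0. -0.] F_tool [ 0.6 -0.4  3.4] M_tool [ 0.02 -0.04  0.02] grip 0.0119 58.8
```

Emit:
drive_tool:
  rows:
    - {"dx": -0.03, "dy": 0, "dz": 0, "wx": 0, "wy": 0, "wz": 0, "hand": 8}
    - {"dx": -0.06, "dy": 0, "dz": 0, "wx": 0, "wy": 0, "wz": 0, "hand": 8}
    - {"dx": -0.08, "dy": 0, "dz": 0, "wx": 0, "wy": 0, "wz": 0, "hand": 8}

```text
clock: 8.6
eef_pos: [0.6238, 0.0361, 0.0566]
tool_rot: [0.756, 0.655, 0.0, 0.0]
ft_force: [-0.1, 0.3, -2.7]
grip_width: 0.012
grasp_force: 58.8
```

```bash
python3 -c "
from h import *
st()"
```

```text
t8.6 [0.6238 0.0361 0.0566] ang 1.4282 tilt [0. 0.] F_tool [ 0.3 -0.1  2.7] M_tool [-0.02  0.    0.06] grip 0.012 58.8
```

Emit:
drive_tool:
  rows:
    - {"dx": -0.03, "dy": 0, "dz": 0, "wx": 0, "wy": 0, "wz": 0, "hand": 8}
    - {"dx": -0.06, "dy": 0, "dz": 0, "wx": 0, "wy": 0, "wz": 0, "hand": 8}
    - {"dx": -0.09, "dy": 0, "dz": 0, "wx": 0, "wy": 0, "wz": 0, "hand": 8}
    - {"dx": -0.12, "dy": 0, "dz": 0, "wx": 0, "wy": 0, "wz": 0, "hand": 8}

```text
clock: 9.0
eef_pos: [0.6229, 0.0303, 0.0566]
tool_rot: [0.756, 0.655, -0.0, -0.0]
ft_force: [0.6, 0.6, -3.2]
grip_width: 0.0123
grasp_force: 58.8
```

```bash
python3 -c "
from h import *
st()"
```

```text
t9.0 [0.6229 0.0303 0.0566] ang 1.4284 tilt [-0. -0.] F_tool [0.7 0.5 3.2] M_tool [ 0.04 -0.   -0.06] grip 0.0123 58.8
```

Emit:
drive_tool:
  rows:
    - {"dx": -0.04, "dy": 0, "dz": 0, "wx": 0, "wy": 0, "wz": 0, "hand": 8}
    - {"dx": -0.08, "dy": 0, "dz": 0, "wx": 0, "wy": 0, "wz": 0, "hand": 8}
    - {"dx": -0.12, "dy": 0, "dz": 0, "wx": 0, "wy": 0, "wz": 0, "hand": 8}
    - {"dx": -0.16, "dy": 0, "dz": 0, "wx": 0, "wy": 0, "wz": 0, "hand": 8}
    - {"dx": -0.2, "dy": 0, "dz": 0, "wx": 0, "wy": 0, "wz": 0, "hand": 8}

```text
clock: 9.5
eef_pos: [0.6215, 0.0203, 0.0566]
tool_rot: [0.756, 0.655, 0.0, -0.0]
ft_force: [0.6, 0.8, -4.4]
grip_width: 0.0122
grasp_force: 58.8
```

```bash
python3 -c "
from h import *
st()"
```

```text
t9.5 [0.6215 0.0203 0.0566] ang 1.4284 tilt [ 0. -0.] F_tool [0.8 0.5 4.4] M_tool [ 0.05 -0.02  0.01] grip 0.0122 58.8
```

Emit:
drive_tool:
  rows:
    - {"dx": -0.05, "dy": 0, "dz": 0, "wx": 0, "wy": 0, "wz": 0, "hand": 8}
    - {"dx": -0.1, "dy": 0, "dz": 0, "wx": 0, "wy": 0, "wz": 0, "hand": 8}
    - {"dx": -0.15, "dy": 0, "dz": 0, "wx": 0, "wy": 0, "wz": 0, "hand": 8}
    - {"dx": -0.2, "dy": 0, "dz": 0, "wx": 0, "wy": 0, "wz": 0, "hand": 8}
    - {"dx": -0.25, "dy": 0, "dz": 0, "wx": 0, "wy": 0, "wz": 0, "hand": 8}
    - {"dx": -0.3, "dy": 0, "dz": 0, "wx": 0, "wy": 0, "wz": 0, "hand": 8}

```text
clock: 10.1
eef_pos: [0.6194, 0.0054, 0.0566]
tool_rot: [0.756, 0.655, -0.0, -0.0]
ft_force: [0.2, 0.2, -2.2]
grip_width: 0.012
grasp_force: 58.8
```

```bash
python3 -c "
from h import *
st()"
```

```text
t10.1 [0.6194 0.0054 0.0566] ang 1.4284 tilt [-0. -0.] F_tool [0.2 0.1 2.2] M_tool [0.01 0.08 0.02] grip 0.012 58.8
```

Emit:
drive_tool:
  rows:
    - {"dx": -0.06, "dy": 0, "dz": 0, "wx": 0, "wy": 0, "wz": 0, "hand": 8}
    - {"dx": -0.12, "dy": 0, "dz": 0, "wx": 0, "wy": 0, "wz": 0, "hand": 8}
    - {"dx": -0.18, "dy": 0, "dz": 0, "wx": 0, "wy": 0, "wz": 0, "hand": 8}
    - {"dx": -0.24, "dy": 0, "dz": 0, "wx": 0, "wy": 0, "wz": 0, "hand": 8}
    - {"dx": -0.3, "dy": 0, "dz": 0, "wx": 0, "wy": 0, "wz": 0, "hand": 8}
    - {"dx": -0.36, "dy": 0, "dz": 0, "wx": 0, "wy": 0, "wz": 0, "hand": 8}
    - {"dx": -0.4, "dy": 0, "dz": 0, "wx": 0, "wy": 0, "wz": 0, "hand": 8}

```text
clock: 10.8
eef_pos: [0.6165, -0.0145, 0.0567]
tool_rot: [0.756, 0.655, -0.0, 0.0]
ft_force: [0.4, 0.4, -3.4]
grip_width: 0.0122
grasp_force: 58.8
```

```bash
python3 -c "
from h import *
st()"
```

```text
t10.8 [ 0.6165 -0.0145  0.0567] ang 1.4282 tilt [-0.  0.] F_tool [0.4 0.3 3.4] M_tool [0.01 0.   0.  ] grip 0.0122 58.8
```

Emit:
drive_tool:
  rows:
    - {"dx": -0.06, "dy": 0, "dz": 0, "wx": 0, "wy": 0, "wz": 0, "hand": 8}
    - {"dx": -0.12, "dy": 0, "dz": 0, "wx": 0, "wy": 0, "wz": 0, "hand": 8}
    - {"dx": -0.18, "dy": 0, "dz": 0, "wx": 0, "wy": 0, "wz": 0, "hand": 8}
    - {"dx": -0.24, "dy": 0, "dz": 0, "wx": 0, "wy": 0, "wz": 0, "hand": 8}
    - {"dx": -0.3, "dy": 0, "dz": 0, "wx": 0, "wy": 0, "wz": 0, "hand": 8}
    - {"dx": -0.36, "dy": 0, "dz": 0, "wx": 0, "wy": 0, "wz": 0, "hand": 8}
    - {"dx": -0.42, "dy": 0, "dz": 0, "wx": 0, "wy": 0, "wz": 0, "hand": 8}
    - {"dx": -0.48, "dy": 0, "dz": 0, "wx": 0, "wy": 0, "wz": 0, "hand": 8}
    - {"dx": -0.52, "dy": 0, "dz": 0, "wx": 0, "wy": 0, "wz": 0, "hand": 8}

```text
clock: 11.7
eef_pos: [0.6128, -0.0402, 0.0566]
tool_rot: [0.756, 0.655, -0.0, -0.0]
ft_force: [-0.0, 0.1, -3.8]
grip_width: 0.012
grasp_force: 58.8
```

```bash
python3 -c "
from h import *
st()"
```

```text
t11.7 [ 0.6128 -0.0402  0.0566] ang 1.4282 tilt [-0. -0.] F_tool [ 0.1 -0.   3.8] M_tool [-0.01  0.01  0.03] grip 0.012 58.8
```

Emit:
drive_tool:
  rows:
    - {"dx": 0, "dy": 0, "dz": 0, "wx": 0, "wy": 0, "wz": 0, "hand": 16}
    - {"dx": 0, "dy": 0, "dz": 0, "wx": 0, "wy": 0, "wz": 0, "hand": 24}
    - {"dx": 0, "dy": 0, "dz": 0, "wx": 0, "wy": 0, "wz": 0, "hand": 36}
    - {"dx": 0, "dy": 0, "dz": 0, "wx": 0, "wy": 0, "wz": 0, "hand": 40}
    - {"dx": 0, "dy": 0, "dz": 0, "wx": 0, "wy": 0, "wz": 0, "hand": 40}
    - {"dx": 0, "dy": 0, "dz": -0.3, "wx": 0, "wy": 0, "wz": 0, "hand": 40}
    - {"dx": 0, "dy": 0, "dz": -0.7, "wx": 0, "wy": 0, "wz": 0, "hand": 40}
    - {"dx": 0.3, "dy": 0, "dz": -1.0, "wx": 0, "wy": 0, "wz": 0, "hand": 40}
    - {"dx": 0.8, "dy": 0, "dz": -1.0, "wx": 0, "wy": 0, "wz": 0, "hand": 40}
    - {"dx": 1.3, "dy": 0, "dz": -1.0, "wx": 0, "wy": -0.22, "wz": 0, "hand": 40}
    - {"dx": 1.6, "dy": 0, "dz": -1.0, "wx": 0, "wy": -0.22, "wz": 0, "hand": 40}
    - {"dx": 1.7, "dy": 0, "dz": -1.0, "wx": 0, "wy": -0.22, "wz": 0, "hand": 40}
    - {"dx": 1.7, "dy": 0, "dz": -1.0, "wx": 0, "wy": -0.22, "wz": 0, "hand": 40}

```text
clock: 13.0
eef_pos: [0.6248, 0.0446, 0.1064]
tool_rot: [0.755, 0.655, -0.008, 0.006]
ft_force: [-0.3, 0.8, -0.8]
grip_width: 0.0396
grasp_force: 0.0
```

```bash
python3 - <<'E'
from h import *
a=save("side","s6"); st()
B=cv2.resize(a[110:250,195:315],None,fx=4.2,fy=4.2,interpolation=cv2.INTER_CUBIC); cv2.imwrite("pics/c6.png",B[:,:,::-1])
E
```

```text
t13.1 [0.6247 0.0439 0.1063] ang 1.4284 tilt [-0.0076  0.0063] F_tool [-0.1  0.   0.3] M_tool [ 0.01 -0.01  0.  ] grip 0.04 0.0
```

View pics/c6.png

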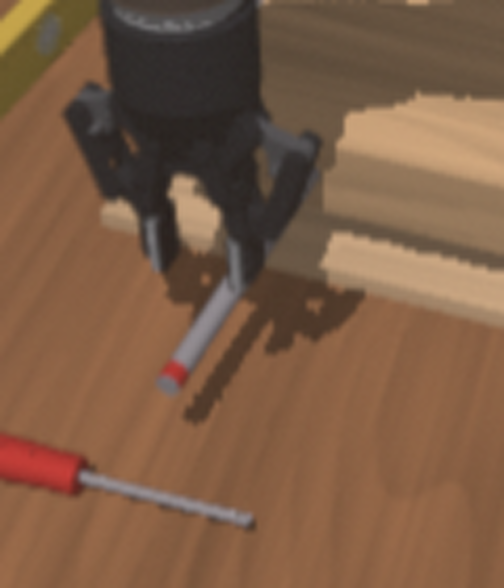

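The rod stays in the bore with its tail at px (235,200), and the gripper is above its rear part. I'll check the depth from that, then descend.

```bash
python3 - <<'E'
from h import *
for d in (.07,.085,.1): print(d,proj("side",(.605+.1415*(.28-d),-.094+.99*(.28-d),.0605)))
print(Rotation.from_quat(bot.get_obs()["tool_rot"]).as_matrix().round(4))
E
```

```text
0.07 [231.16540894 205.96009278]
0.085 [234.15359106 201.63260231]
0.1 [237.07694996 197.40076772]
[[ 1.418e-01  9.899e-01 -3.300e-03]
 [ 9.897e-01 -1.419e-01 -1.950e-02]
 [-1.970e-02 -5.000e-04 -9.998e-01]]
```

Emit:
drive_tool:
  rows:
    - {"dx": 0, "dy": 0, "dz": 0.3, "wx": 0, "wy": 0, "wz": 0, "hand": 40}
    - {"dx": 0, "dy": 0, "dz": 0.7, "wx": 0, "wy": 0, "wz": 0, "hand": 40}
    - {"dx": 0, "dy": 0, "dz": 0.95, "wx": 0, "wy": 0, "wz": 0, "hand": 40}
    - {"dx": 0, "dy": 0, "dz": 1.06, "wx": 0, "wy": 0, "wz": 0, "hand": 40}
    - {"dx": 0, "dy": 0, "dz": 1.06, "wx": 0, "wy": 0, "wz": 0, "hand": 30}
    - {"dx": 0, "dy": 0, "dz": 1.06, "wx": 0, "wy": 0, "wz": 0, "hand": 20}

```text
clock: 13.65
eef_pos: [0.6252, 0.0429, 0.0542]
tool_rot: [0.756, 0.655, -0.007, 0.007]
ft_force: [0.2, 0.2, -0.5]
grip_width: 0.02
grasp_force: 0.0
```

Emit:
drive_tool:
  rows:
    - {"dx": 0, "dy": 0, "dz": 0, "wx": 0, "wy": 0, "wz": 0, "hand": 16}
    - {"dx": 0, "dy": 0, "dz": 0, "wx": 0, "wy": 0, "wz": 0, "hand": 13}
    - {"dx": 0, "dy": 0, "dz": 0, "wx": 0, "wy": 0, "wz": 0, "hand": 10}
    - {"dx": 0, "dy": 0, "dz": 0, "wx": 0, "wy": 0, "wz": 0, "hand": 8}

```text
clock: 14.05
eef_pos: [0.6254, 0.0432, 0.0545]
tool_rot: [0.756, 0.655, -0.007, 0.007]
ft_force: [-0.7, -0.1, 3.0]
grip_width: 0.0119
grasp_force: 58.4
```

```bash
python3 -c "
from h import *
st()"
```

```text
t14.1 [0.6254 0.0432 0.0545] ang 1.4284 tilt [-0.0067  0.0068] F_tool [-0.3 -0.7 -3. ] M_tool [ 0.04 -0.03 -0.02] grip 0.0119 58.4
```

Emit:
drive_tool:
  rows:
    - {"dx": 0, "dy": 0, "dz": -0.016, "wx": 0, "wy": 0.06, "wz": 0, "hand": 8}
    - {"dx": 0, "dy": 0, "dz": -0.032, "wx": 0, "wy": 0.11, "wz": 0, "hand": 8}
    - {"dx": 0, "dy": 0, "dz": -0.048, "wx": 0, "wy": 0.17, "wz": 0, "hand": 8}
    - {"dx": 0, "dy": 0, "dz": -0.06, "wx": 0, "wy": 0.22, "wz": 0, "hand": 8}
    - {"dx": 0, "dy": 0, "dz": -0.06, "wx": 0, "wy": 0.22, "wz": 0, "hand": 8}

```text
clock: 14.55
eef_pos: [0.6247, 0.0434, 0.0565]
tool_rot: [0.756, 0.655, 0.0, -0.0]
ft_force: [1.3, 0.8, -0.4]
grip_width: 0.0122
grasp_force: 58.4
```

```bash
python3 -c "
from h import *
st();print(Rotation.from_quat(bot.get_obs()['tool_rot']).as_matrix().round(4)[2])"
```

```text
t14.6 [0.6247 0.0434 0.0565] ang 1.4283 tilt [ 0.0001 -0.0003] F_tool [1.  1.2 0.4] M_tool [-0.14  0.07 -0.14] grip 0.0122 58.4
[ 5.e-04 -3.e-04 -1.e+00]
```

Emit:
drive_tool:
  rows:
    - {"dx": 0, "dy": 0, "dz": -0.008, "wx": 0, "wy": 0, "wz": 0, "hand": 8}
    - {"dx": 0, "dy": 0, "dz": -0.012, "wx": 0, "wy": 0, "wz": 0, "hand": 8}
    - {"dx": 0, "dy": 0, "dz": -0.012, "wx": 0, "wy": 0, "wz": 0, "hand": 8}

```text
clock: 14.85
eef_pos: [0.6247, 0.0434, 0.0571]
tool_rot: [0.756, 0.655, -0.0, -0.0]
ft_force: [0.4, 0.3, -1.0]
grip_width: 0.0121
grasp_force: 58.4
```

```bash
python3 -c "
from h import *
st()"
```

```text
t14.8 [0.6247 0.0434 0.0571] ang 1.4284 tilt [-0.0001 -0.0001] F_tool [0.4 0.3 1. ] M_tool [-0.15  0.09 -0.08] grip 0.0121 58.4
```

Emit:
drive_tool:
  rows:
    - {"dx": 0, "dy": 0, "dz": -0.008, "wx": 0, "wy": 0, "wz": 0, "hand": 8}
    - {"dx": 0, "dy": 0, "dz": -0.014, "wx": 0, "wy": 0, "wz": 0, "hand": 8}
    - {"dx": 0, "dy": 0, "dz": -0.014, "wx": 0, "wy": 0, "wz": 0, "hand": 8}

```text
clock: 15.15
eef_pos: [0.6247, 0.0433, 0.0579]
tool_rot: [0.756, 0.655, -0.0, -0.0]
ft_force: [0.6, 0.7, -1.5]
grip_width: 0.0119
grasp_force: 58.4
```

```bash
python3 -c "
from h import *
st()"
```

```text
t15.2 [0.6247 0.0433 0.0579] ang 1.4283 tilt [-0.     -0.0001] F_tool [0.8 0.5 1.5] M_tool [-0.13  0.16 -0.09] grip 0.0119 58.4
```

Emit:
drive_tool:
  rows:
    - {"dx": -0.03, "dy": 0, "dz": -0.006, "wx": 0, "wy": 0, "wz": 0, "hand": 8}
    - {"dx": -0.06, "dy": 0, "dz": -0.01, "wx": 0, "wy": 0, "wz": 0, "hand": 8}
    - {"dx": -0.09, "dy": 0, "dz": -0.01, "wx": 0, "wy": 0, "wz": 0, "hand": 8}
    - {"dx": -0.12, "dy": 0, "dz": -0.01, "wx": 0, "wy": 0, "wz": 0, "hand": 8}
    - {"dx": -0.16, "dy": 0, "dz": -0.01, "wx": 0, "wy": 0, "wz": 0, "hand": 8}

```text
clock: 15.65
eef_pos: [0.6235, 0.0353, 0.0584]
tool_rot: [0.756, 0.655, -0.0, -0.0]
ft_force: [0.9, 1.0, -1.4]
grip_width: 0.0121
grasp_force: 58.4
```

```bash
python3 -c "
from h import *
st()"
```

```text
t15.7 [0.6235 0.0353 0.0584] ang 1.4283 tilt [-0.0001 -0.0001] F_tool [1.1 0.7 1.4] M_tool [0.04 0.28 0.  ] grip 0.0121 58.4
```

Emit:
drive_tool:
  rows:
    - {"dx": -0.03, "dy": 0, "dz": 0, "wx": 0, "wy": 0, "wz": 0, "hand": 8}
    - {"dx": -0.06, "dy": 0, "dz": 0, "wx": 0, "wy": 0, "wz": 0, "hand": 8}
    - {"dx": -0.09, "dy": 0, "dz": 0, "wx": 0, "wy": 0, "wz": 0, "hand": 8}
    - {"dx": -0.12, "dy": 0, "dz": 0, "wx": 0, "wy": 0, "wz": 0, "hand": 8}
    - {"dx": -0.16, "dy": 0, "dz": 0, "wx": 0, "wy": 0, "wz": 0, "hand": 8}

```text
clock: 16.15
eef_pos: [0.6225, 0.0274, 0.0584]
tool_rot: [0.756, 0.655, 0.0, 0.0]
ft_force: [0.3, 0.1, -1.2]
grip_width: 0.0121
grasp_force: 58.4
```

```bash
python3 -c "
from h import *
st()"
```

```text
t16.1 [0.6225 0.0274 0.0584] ang 1.4284 tilt [0. 0.] F_tool [0.2 0.3 1.2] M_tool [-0.04  0.28  0.05] grip 0.0121 58.4
```

Emit:
drive_tool:
  rows:
    - {"dx": -0.03, "dy": 0, "dz": 0, "wx": 0, "wy": 0, "wz": 0, "hand": 8}
    - {"dx": -0.06, "dy": 0, "dz": 0, "wx": 0, "wy": 0, "wz": 0, "hand": 8}
    - {"dx": -0.09, "dy": 0, "dz": 0, "wx": 0, "wy": 0, "wz": 0, "hand": 8}
    - {"dx": -0.12, "dy": 0, "dz": 0, "wx": 0, "wy": 0, "wz": 0, "hand": 8}
    - {"dx": -0.16, "dy": 0, "dz": 0, "wx": 0, "wy": 0, "wz": 0, "hand": 8}

```text
clock: 16.65
eef_pos: [0.6214, 0.0195, 0.0585]
tool_rot: [0.756, 0.655, 0.0, -0.0]
ft_force: [0.3, 1.2, -1.2]
grip_width: 0.0119
grasp_force: 58.4
```

```bash
python3 -c "
from h import *
st()"
```

```text
t16.6 [0.6214 0.0195 0.0585] ang 1.4284 tilt [ 0. -0.] F_tool [1.2 0.1 1.2] M_tool [ 0.01  0.27 -0.02] grip 0.0119 58.4
```

Emit:
drive_tool:
  rows:
    - {"dx": -0.03, "dy": 0, "dz": 0, "wx": 0, "wy": 0, "wz": 0, "hand": 8}
    - {"dx": -0.06, "dy": 0, "dz": 0, "wx": 0, "wy": 0, "wz": 0, "hand": 8}
    - {"dx": -0.09, "dy": 0, "dz": 0, "wx": 0, "wy": 0, "wz": 0, "hand": 8}
    - {"dx": -0.12, "dy": 0, "dz": 0, "wx": 0, "wy": 0, "wz": 0, "hand": 8}

```text
clock: 17.05
eef_pos: [0.6206, 0.0144, 0.0584]
tool_rot: [0.755, 0.655, 0.001, -0.001]
ft_force: [1.3, 6.3, -1.9]
grip_width: 0.012
grasp_force: 58.4
```

```bash
python3 -c "
from h import *
st()"
```

```text
t17.1 [0.6206 0.0144 0.0584] ang 1.4290 tilt [ 0.0006 -0.0007] F_tool [6.4 0.4 2. ] M_tool [0.06 1.12 0.03] grip 0.012 58.4
```

Emit:
drive_tool:
  rows:
    - {"dx": -0.03, "dy": 0, "dz": 0, "wx": 0, "wy": 0, "wz": 0, "hand": 8}
    - {"dx": -0.06, "dy": 0, "dz": 0, "wx": 0, "wy": 0, "wz": 0, "hand": 8}
    - {"dx": -0.09, "dy": 0, "dz": 0, "wx": 0, "wy": 0, "wz": 0, "hand": 8}
    - {"dx": -0.12, "dy": 0, "dz": 0, "wx": 0, "wy": 0, "wz": 0, "hand": 8}
    - {"dx": -0.15, "dy": 0, "dz": 0, "wx": 0, "wy": 0, "wz": 0, "hand": 8}

```text
clock: 17.55
eef_pos: [0.62, 0.0093, 0.0587]
tool_rot: [0.755, 0.656, 0.002, -0.002]
ft_force: [1.4, 9.8, -2.0]
grip_width: 0.0122
grasp_force: 58.4
```

```bash
python3 -c "
from h import *
st()"
```

```text
t17.6 [0.62   0.0093 0.0587] ang 1.4308 tilt [ 0.0024 -0.0018] F_tool [9.9 0.1 2.1] M_tool [0.05 2.08 0.03] grip 0.0122 58.4
```

Emit:
drive_tool:
  rows:
    - {"dx": -0.03, "dy": 0, "dz": 0, "wx": 0, "wy": 0, "wz": 0, "hand": 8}
    - {"dx": -0.06, "dy": 0, "dz": 0, "wx": 0, "wy": 0, "wz": 0, "hand": 8}
    - {"dx": -0.09, "dy": 0, "dz": 0, "wx": 0, "wy": 0, "wz": 0, "hand": 8}
    - {"dx": -0.12, "dy": 0, "dz": 0, "wx": 0, "wy": 0, "wz": 0, "hand": 8}

```text
clock: 17.95
eef_pos: [0.6194, 0.0038, 0.0588]
tool_rot: [0.755, 0.656, 0.003, -0.002]
ft_force: [1.4, 11.3, -3.1]
grip_width: 0.0118
grasp_force: 58.4
```

```bash
python3 -c "
from h import *
st()"
```

```text
t17.9 [0.6194 0.0038 0.0588] ang 1.4313 tilt [ 0.0027 -0.0019] F_tool [11.4 -0.2  3.2] M_tool [ 0.04  2.2  -0.01] grip 0.0118 58.4
```

Emit:
drive_tool:
  rows:
    - {"dx": -0.03, "dy": 0, "dz": 0, "wx": 0, "wy": 0, "wz": 0, "hand": 8}
    - {"dx": -0.06, "dy": 0, "dz": 0, "wx": 0, "wy": 0, "wz": 0, "hand": 8}
    - {"dx": -0.09, "dy": 0, "dz": 0, "wx": 0, "wy": 0, "wz": 0, "hand": 8}
    - {"dx": -0.12, "dy": 0, "dz": 0, "wx": 0, "wy": 0, "wz": 0, "hand": 8}

```text
clock: 18.35
eef_pos: [0.6187, -0.002, 0.0589]
tool_rot: [0.755, 0.656, 0.003, -0.002]
ft_force: [1.5, 12.1, -1.5]
grip_width: 0.012
grasp_force: 58.4
```

```bash
python3 -c "
from h import *
st()"
```

```text
t18.4 [ 0.6187 -0.002   0.0589] ang 1.4316 tilt [ 0.003  -0.0019] F_tool [12.2 -0.2  1.6] M_tool [-0.08  2.31 -0.05] grip 0.012 58.4
```

Emit:
drive_tool:
  rows:
    - {"dx": -0.03, "dy": 0, "dz": 0.003, "wx": 0, "wy": -0.03, "wz": 0, "hand": 8}
    - {"dx": -0.06, "dy": 0, "dz": 0.006, "wx": 0, "wy": -0.06, "wz": 0, "hand": 8}
    - {"dx": -0.09, "dy": 0, "dz": 0.006, "wx": 0, "wy": -0.06, "wz": 0, "hand": 8}
    - {"dx": -0.12, "dy": 0, "dz": 0.006, "wx": 0, "wy": -0.06, "wz": 0, "hand": 8}

```text
clock: 18.75
eef_pos: [0.6178, -0.0076, 0.0585]
tool_rot: [0.754, 0.656, 0.001, -0.0]
ft_force: [2.7, 11.0, -2.9]
grip_width: 0.0115
grasp_force: 58.4
```

```bash
python3 -c "
from h import *
st();print(Rotation.from_quat(bot.get_obs()['tool_rot']).as_matrix().round(4)[2])"
```

```text
t18.8 [ 0.6178 -0.0076  0.0585] ang 1.4319 tilt [ 0.0011 -0.0005] F_tool [11.3  1.1  2.9] M_tool [-0.07  2.34 -0.11] grip 0.0115 58.4
[ 2.3e-03  8.0e-04 -1.0e+00]
```

Emit:
drive_tool:
  rows:
    - {"dx": -0.03, "dy": 0, "dz": 0, "wx": 0, "wy": 0, "wz": 0, "hand": 8}
    - {"dx": -0.06, "dy": 0, "dz": 0, "wx": 0, "wy": 0, "wz": 0, "hand": 8}
    - {"dx": -0.09, "dy": 0, "dz": 0, "wx": 0, "wy": 0, "wz": 0, "hand": 8}
    - {"dx": -0.12, "dy": 0, "dz": 0, "wx": 0, "wy": 0, "wz": 0, "hand": 8}
    - {"dx": -0.15, "dy": 0, "dz": 0, "wx": 0, "wy": 0, "wz": 0, "hand": 8}
    - {"dx": -0.17, "dy": 0, "dz": 0, "wx": 0, "wy": 0, "wz": 0, "hand": 8}

```text
clock: 19.35
eef_pos: [0.6166, -0.0162, 0.0585]
tool_rot: [0.755, 0.656, 0.001, -0.0]
ft_force: [1.7, 12.7, -2.0]
grip_width: 0.0121
grasp_force: 58.4
```

Emit:
drive_tool:
  rows:
    - {"dx": -0.02, "dy": 0, "dz": 0, "wx": 0, "wy": 0, "wz": 0, "hand": 8}
    - {"dx": -0.04, "dy": 0, "dz": 0, "wx": 0, "wy": 0, "wz": 0, "hand": 8}
    - {"dx": -0.06, "dy": 0, "dz": 0, "wx": 0, "wy": 0, "wz": 0, "hand": 8}
    - {"dx": -0.08, "dy": 0, "dz": 0, "wx": 0, "wy": 0, "wz": 0, "hand": 8}

```text
clock: 19.75
eef_pos: [0.6161, -0.0199, 0.0585]
tool_rot: [0.754, 0.656, 0.001, -0.0]
ft_force: [1.8, 11.6, -1.7]
grip_width: 0.0119
grasp_force: 58.4
```

Emit:
drive_tool:
  rows:
    - {"dx": -0.02, "dy": 0, "dz": 0, "wx": 0, "wy": 0, "wz": 0, "hand": 8}
    - {"dx": -0.04, "dy": 0, "dz": 0, "wx": 0, "wy": 0, "wz": 0, "hand": 8}
    - {"dx": -0.06, "dy": 0, "dz": 0, "wx": 0, "wy": 0, "wz": 0, "hand": 8}
    - {"dx": -0.08, "dy": 0, "dz": 0, "wx": 0, "wy": 0, "wz": 0, "hand": 8}

```text
clock: 20.15
eef_pos: [0.6155, -0.0239, 0.0585]
tool_rot: [0.755, 0.656, 0.001, -0.0]
ft_force: [1.4, 11.7, -1.7]
grip_width: 0.012
grasp_force: 58.4
```

Emit:
drive_tool:
  rows:
    - {"dx": -0.02, "dy": 0, "dz": 0, "wx": 0, "wy": 0, "wz": 0, "hand": 8}
    - {"dx": -0.04, "dy": 0, "dz": 0, "wx": 0, "wy": 0, "wz": 0, "hand": 8}
    - {"dx": -0.06, "dy": 0, "dz": 0, "wx": 0, "wy": 0, "wz": 0, "hand": 8}
    - {"dx": -0.08, "dy": 0, "dz": 0, "wx": 0, "wy": 0, "wz": 0, "hand": 8}

```text
clock: 20.55
eef_pos: [0.615, -0.0279, 0.0586]
tool_rot: [0.755, 0.656, 0.001, -0.0]
ft_force: [1.7, 11.8, -1.6]
grip_width: 0.0116
grasp_force: 58.4
```

Emit:
drive_tool:
  rows:
    - {"dx": -0.02, "dy": 0, "dz": 0, "wx": 0, "wy": 0, "wz": 0, "hand": 8}
    - {"dx": -0.04, "dy": 0, "dz": 0, "wx": 0, "wy": 0, "wz": 0, "hand": 8}
    - {"dx": -0.06, "dy": 0, "dz": 0, "wx": 0, "wy": 0, "wz": 0, "hand": 8}
    - {"dx": -0.08, "dy": 0, "dz": 0, "wx": 0, "wy": 0, "wz": 0, "hand": 8}

```text
clock: 20.95
eef_pos: [0.6144, -0.0318, 0.0586]
tool_rot: [0.754, 0.656, 0.001, -0.0]
ft_force: [1.2, 11.7, -2.6]
grip_width: 0.0122
grasp_force: 58.4
```

Emit:
drive_tool:
  rows:
    - {"dx": -0.02, "dy": 0, "dz": 0, "wx": 0, "wy": 0, "wz": 0, "hand": 8}
    - {"dx": -0.04, "dy": 0, "dz": 0, "wx": 0, "wy": 0, "wz": 0, "hand": 8}
    - {"dx": -0.06, "dy": 0, "dz": 0, "wx": 0, "wy": 0, "wz": 0, "hand": 8}
    - {"dx": -0.08, "dy": 0, "dz": 0, "wx": 0, "wy": 0, "wz": 0, "hand": 8}

```text
clock: 21.35
eef_pos: [0.6138, -0.0359, 0.0586]
tool_rot: [0.754, 0.656, 0.001, -0.0]
ft_force: [1.2, 9.9, -2.1]
grip_width: 0.012
grasp_force: 58.4
```

Emit:
drive_tool:
  rows:
    - {"dx": -0.02, "dy": 0, "dz": 0, "wx": 0, "wy": 0, "wz": 0, "hand": 8}
    - {"dx": -0.04, "dy": 0, "dz": 0, "wx": 0, "wy": 0, "wz": 0, "hand": 8}
    - {"dx": -0.06, "dy": 0, "dz": 0, "wx": 0, "wy": 0, "wz": 0, "hand": 8}
    - {"dx": -0.08, "dy": 0, "dz": 0, "wx": 0, "wy": 0, "wz": 0, "hand": 8}

```text
clock: 21.75
eef_pos: [0.6133, -0.0399, 0.0586]
tool_rot: [0.755, 0.656, 0.001, -0.0]
ft_force: [1.5, 11.4, -1.3]
grip_width: 0.0118
grasp_force: 58.4
```

Emit:
drive_tool:
  rows:
    - {"dx": -0.02, "dy": 0, "dz": 0, "wx": 0, "wy": 0, "wz": 0, "hand": 8}
    - {"dx": -0.04, "dy": 0, "dz": 0, "wx": 0, "wy": 0, "wz": 0, "hand": 8}
    - {"dx": -0.06, "dy": 0, "dz": 0, "wx": 0, "wy": 0, "wz": 0, "hand": 8}
    - {"dx": -0.08, "dy": 0, "dz": 0, "wx": 0, "wy": 0, "wz": 0, "hand": 8}

```text
clock: 22.15
eef_pos: [0.6127, -0.0439, 0.0586]
tool_rot: [0.755, 0.656, 0.001, -0.0]
ft_force: [1.3, 12.7, -2.3]
grip_width: 0.0123
grasp_force: 58.4
```

Emit:
drive_tool:
  rows:
    - {"dx": -0.02, "dy": 0, "dz": 0, "wx": 0, "wy": 0, "wz": 0, "hand": 8}
    - {"dx": -0.04, "dy": 0, "dz": 0, "wx": 0, "wy": 0, "wz": 0, "hand": 8}
    - {"dx": -0.06, "dy": 0, "dz": 0, "wx": 0, "wy": 0, "wz": 0, "hand": 8}
    - {"dx": -0.08, "dy": 0, "dz": 0, "wx": 0, "wy": 0, "wz": 0, "hand": 8}

```text
clock: 22.55
eef_pos: [0.6121, -0.0477, 0.0587]
tool_rot: [0.754, 0.656, 0.001, -0.0]
ft_force: [1.8, 11.6, -1.1]
grip_width: 0.0119
grasp_force: 58.5
```

Emit:
drive_tool:
  rows:
    - {"dx": -0.02, "dy": 0, "dz": 0, "wx": 0, "wy": 0, "wz": 0, "hand": 8}
    - {"dx": -0.04, "dy": 0, "dz": 0, "wx": 0, "wy": 0, "wz": 0, "hand": 8}
    - {"dx": -0.06, "dy": 0, "dz": 0, "wx": 0, "wy": 0, "wz": 0, "hand": 8}
    - {"dx": -0.08, "dy": 0, "dz": 0, "wx": 0, "wy": 0, "wz": 0, "hand": 8}

```text
clock: 22.95
eef_pos: [0.6118, -0.0496, 0.0587]
tool_rot: [0.754, 0.657, 0.003, -0.002]
ft_force: [0.9, 18.8, -2.0]
grip_width: 0.0124
grasp_force: 58.5
```

The push rose steeply, from 11.6 N to 18.8 N over 2 mm, so this is the bottom. I'll hold briefly to confirm.

Emit:
drive_tool:
  rows:
    - {"dx": 0, "dy": 0, "dz": 0, "wx": 0, "wy": 0, "wz": 0, "hand": 8}
    - {"dx": -0.008, "dy": 0, "dz": 0, "wx": 0, "wy": 0, "wz": 0, "hand": 8}
    - {"dx": -0.008, "dy": 0, "dz": 0, "wx": 0, "wy": 0, "wz": 0, "hand": 8}

```text
clock: 23.25
eef_pos: [0.6118, -0.0496, 0.0588]
tool_rot: [0.754, 0.657, 0.003, -0.002]
ft_force: [3.3, 16.7, -1.7]
grip_width: 0.012
grasp_force: 58.5
```

```bash
python3 -c "
from h import *
st()"
```

```text
t23.2 [ 0.6118 -0.0496  0.0588] ang 1.4333 tilt [ 0.0028 -0.0019] F_tool [17.   1.   1.9] M_tool [-0.02  3.6   0.09] grip 0.012 58.5
```

Emit:
drive_tool:
  rows:
    - {"dx": 0.03, "dy": 0, "dz": 0, "wx": 0, "wy": 0, "wz": 0, "hand": 8}
    - {"dx": 0.06, "dy": 0, "dz": 0, "wx": 0, "wy": 0, "wz": 0, "hand": 8}
    - {"dx": 0.08, "dy": 0, "dz": 0, "wx": 0, "wy": 0, "wz": 0, "hand": 8}
    - {"dx": 0.08, "dy": 0, "dz": 0, "wx": 0, "wy": 0, "wz": 0, "hand": 8}

```text
clock: 23.65
eef_pos: [0.6119, -0.0495, 0.0586]
tool_rot: [0.755, 0.656, 0.0, 0.001]
ft_force: [1.0, 7.9, -1.2]
grip_width: 0.012
grasp_force: 58.5
```

Emit:
drive_tool:
  rows:
    - {"dx": 0.1, "dy": 0, "dz": 0, "wx": 0, "wy": 0, "wz": 0, "hand": 8}
    - {"dx": 0.11, "dy": 0, "dz": 0, "wx": 0, "wy": 0, "wz": 0, "hand": 8}
    - {"dx": 0.11, "dy": 0, "dz": 0, "wx": 0, "wy": 0, "wz": 0, "hand": 16}
    - {"dx": 0.11, "dy": 0, "dz": 0, "wx": 0, "wy": 0, "wz": 0, "hand": 24}
    - {"dx": 0.11, "dy": 0, "dz": 0, "wx": 0, "wy": 0, "wz": 0, "hand": 36}
    - {"dx": 0.11, "dy": 0, "dz": 0, "wx": 0, "wy": 0, "wz": 0, "hand": 44}
    - {"dx": 0.11, "dy": 0, "dz": 0, "wx": 0, "wy": 0, "wz": 0, "hand": 44}
    - {"dx": 0.11, "dy": 0, "dz": -0.3, "wx": 0, "wy": 0, "wz": 0, "hand": 44}
    - {"dx": 0.11, "dy": 0, "dz": -0.9, "wx": 0, "wy": 0, "wz": 0, "hand": 44}
    - {"dx": 0.11, "dy": 0, "dz": -1.7, "wx": 0, "wy": 0, "wz": 0, "hand": 44}
    - {"dx": 0.11, "dy": 0, "dz": -2.5, "wx": 0, "wy": 0, "wz": 0, "hand": 44}
    - {"dx": -0.2, "dy": -1.0, "dz": -3, "wx": 0, "wy": 0, "wz": 0, "hand": 44}
    - {"dx": -0.5, "dy": -2.0, "dz": -3.2, "wx": 0, "wy": 0, "wz": 0, "hand": 44}
    - {"dx": -0.8, "dy": -3.0, "dz": -3.2, "wx": 0, "wy": 0, "wz": 0, "hand": 44}
    - {"dx": -1.1, "dy": -4.0, "dz": -3.2, "wx": 0, "wy": 0, "wz": 0, "hand": 44}
    - {"dx": -1.1, "dy": -4.5, "dz": -3.2, "wx": 0, "wy": 0, "wz": 0, "hand": 44}
    - {"dx": -1.1, "dy": -4.5, "dz": -3.2, "wx": 0, "wy": 0, "wz": 0, "hand": 44}
    - {"dx": -1.1, "dy": -4.5, "dz": -3.2, "wx": 0, "wy": 0, "wz": 0, "hand": 44}

```text
clock: 25.45
eef_pos: [0.3806, -0.0739, 0.2193]
tool_rot: [0.756, 0.655, -0.001, 0.003]
ft_force: [-0.5, -0.0, 0.7]
grip_width: 0.044
grasp_force: 0.0
```

```bash
python3 - <<'E'
from h import *
a=save("side","s7"); st()
B=cv2.resize(a[100:250,190:350],None,fx=4,fy=4,interpolation=cv2.INTER_CUBIC); cv2.imwrite("pics/c7.png",B[:,:,::-1])
for d in (.17,.175,.18,.185): print(d,proj("side",(.605+.1415*(.28-d),-.094+.99*(.28-d),.065)))
E
```

```text
t25.5 [ 0.3817 -0.074   0.2194] ang 1.4282 tilt [-0.0011  0.0028] F_tool [ 0.6  0.2 -0.2] M_tool [ 0.02 -0.05  0.04] grip 0.0442 0.0
0.17 [249.81129023 177.40918203]
0.175 [250.68383044 176.15443663]
0.18 [251.5502664  174.90862586]
0.185 [252.41065601 173.67166319]
```

View pics/c7.png

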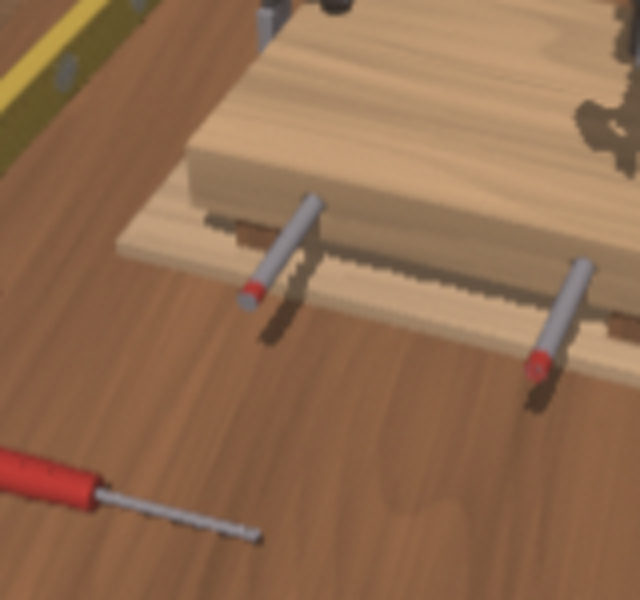

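The rod is home: its tail at px (252,175) puts the tip about 180 mm deep. It lies in line, the arm is clear, and the screwdriver hasn't moved.

```bash
python3 -c "
from workcell import bot
print(bot.job_done())"
```

```text
the job is handed in; nothing more can be done
None
```

I handed the job in: the rod is fully home in the open bore, about 180 mm deep, released and in line, and the push peaked at about 19 N at the bottom; the hand-in gave no verdict.

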